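# Sweep spent coin cells down the collection tub's chute

### The job

Three spent coin cells lie flat on the sorting-tray lid of the blue battery-collection tub. With the fingertips, sweep them one at a time along the tray, through the narrow gate between the cheeks and over the edge, so that each drops down the chute into the tub before the next enters the mouth of the gate; slide them only, do not grip, lift or press hard on them. Leave the two upright orange cells standing where they are on the tray, and everything else on the bench undisturbed.

Things in the scene. Friction and masses are not known exactly. Their poses are not given: they have to be found in the camera images.
- tub: Fixed battery-collection tub, translucent blue plastic, 230 mm (its x) by 260 mm (its y) by 82 mm high. Origin: centre of its underside, on the bench; z up; its +y points along the tray towards the gate and chute (roughly to the robot's left). Its lid is a flat dark-blue sorting tray whose level floor is 70 mm above the origin; the chute drops to the tub's inner floor at 4 mm.
- tray (a point): Tray floor on the tub's own x = 0, y = 0, z = 70 mm (tub's frame, also below). A rim 12 mm high runs round the tray (top at z = 82 mm), its inner faces at x = -111 and 111 mm and at y = -126 mm.
- gate (a point): Middle of the gate on the tray floor: x = 0, y = 73, z = 70 mm. Two straight cheeks, 12 mm high and 4 mm thick, narrow the tray from x = -111 and 111 mm at y = 26 mm to the gate, 36 mm wide (x = -18 to 18 mm), at y = 71 mm. The mouth of the gate is the tray floor between the cheeks beyond y = 45 mm.
- edge (a point): Middle of the chute's edge: x = 0, y = 75, z = 70 mm. The tray floor ends here in a sharp edge with a yellow lip; a cell tips over and falls once its centre is past it.
- chute (a point): Middle of the chute's mouth: x = 0, y = 96, z = 70 mm. An open hole 36 mm (x) by 42 mm (y = 75 to 117 mm) straight down into the tub, with 12 mm walls along both sides from the gate on and across its far end.
- cell1: Spent coin cell, one of three alike: a bright steel disc 24.5 mm across and 7.7 mm thick, 10 to 13 g, lying flat on the tray in front of the gate. Origin: centre of its underside; z up through the disc. It slides freely and stops at once when no longer pushed.
- cell2: Spent coin cell, one of three alike: a bright steel disc 24.5 mm across and 7.7 mm thick, 10 to 13 g, lying flat on the tray in front of the gate. Origin: centre of its underside; z up through the disc. It slides freely and stops at once when no longer pushed.
- cell3: Spent coin cell, one of three alike: a bright steel disc 24.5 mm across and 7.7 mm thick, 10 to 13 g, lying flat on the tray in front of the gate. Origin: centre of its underside; z up through the disc. It slides freely and stops at once when no longer pushed.
- upright1: Bystander, one of two alike: orange cylindrical cell with a black band at its foot and a steel top, 17 mm across, 35 mm tall, 17 g, standing upright on the tray near the end away from the gate; easily tipped. Origin: centre of its underside. Leave it standing where it is.
- upright2: Bystander, one of two alike: orange cylindrical cell with a black band at its foot and a steel top, 17 mm across, 35 mm tall, 17 g, standing upright on the tray near the end away from the gate; easily tipped. Origin: centre of its underside. Leave it standing where it is.
- logger1: Bystander: white data logger, 75 x 50 x 18 mm, with an empty round battery bay, lying on the bench on the robot's right. Origin: centre of its underside.
- logger2: Bystander: white data logger, 75 x 50 x 18 mm, with an empty round battery bay, lying on the bench on the robot's right. Origin: centre of its underside.
- driver: Bystander: red-handled screwdriver, 170 mm long, lying on the bench on the robot's right.
- beaker: Bystander: glass beaker, 72 mm across, 90 mm tall, on the bench on the robot's left. Origin: centre of its underside.
- washbottle: Bystander: white wash bottle with red cap and bent spout, 68 mm across, 180 mm tall, on the bench on the robot's left. Origin: centre of its underside.

How it is judged:
On the way, in this order (a step that is already met when the one before it is completed fails the run):
1. a first coin cell has dropped into the tub (((z of cell1 in the frame of tub below 0.045 m and x of cell1 in the frame of tub between -0.112 and 0.112 m and y of cell1 in the frame of tub between -0.128 and 0.128 m and height (world z) of cell1 above -0.01 m) or (z of cell2 in the frame of tub below 0.045 m and x of cell2 in the frame of tub between -0.112 and 0.112 m and y of cell2 in the frame of tub between -0.128 and 0.128 m and height (world z) of cell2 above -0.01 m) or (z of cell3 in the frame of tub below 0.045 m and x of cell3 in the frame of tub between -0.112 and 0.112 m and y of cell3 in the frame of tub between -0.128 and 0.128 m and height (world z) of cell3 above -0.01 m))), for 0.2 s.
2. a second coin cell has dropped into the tub ((((z of cell2 in the frame of tub below 0.045 m and x of cell2 in the frame of tub between -0.112 and 0.112 m and y of cell2 in the frame of tub between -0.128 and 0.128 m and height (world z) of cell2 above -0.01 m) and (z of cell1 in the frame of tub below 0.045 m and x of cell1 in the frame of tub between -0.112 and 0.112 m and y of cell1 in the frame of tub between -0.128 and 0.128 m and height (world z) of cell1 above -0.01 m)) or ((z of cell3 in the frame of tub below 0.045 m and x of cell3 in the frame of tub between -0.112 and 0.112 m and y of cell3 in the frame of tub between -0.128 and 0.128 m and height (world z) of cell3 above -0.01 m) and (z of cell1 in the frame of tub below 0.045 m and x of cell1 in the frame of tub between -0.112 and 0.112 m and y of cell1 in the frame of tub between -0.128 and 0.128 m and height (world z) of cell1 above -0.01 m)) or ((z of cell3 in the frame of tub below 0.045 m and x of cell3 in the frame of tub between -0.112 and 0.112 m and y of cell3 in the frame of tub between -0.128 and 0.128 m and height (world z) of cell3 above -0.01 m) and (z of cell2 in the frame of tub below 0.045 m and x of cell2 in the frame of tub between -0.112 and 0.112 m and y of cell2 in the frame of tub between -0.128 and 0.128 m and height (world z) of cell2 above -0.01 m)))), for 0.2 s.
3. the third coin cell has dropped into the tub (z of each of cell1, cell2, cell3 in the frame of tub below 0.045 m and x of cell1 in the frame of tub between -0.112 and 0.112 m and y of cell1 in the frame of tub between -0.128 and 0.128 m and height (world z) of each of cell1, cell2, cell3 above -0.01 m and x of cell2 in the frame of tub between -0.112 and 0.112 m and y of cell2 in the frame of tub between -0.128 and 0.128 m and x of cell3 in the frame of tub between -0.112 and 0.112 m and y of cell3 in the frame of tub between -0.128 and 0.128 m), for 0.2 s.
At the end, for the whole second after the job is handed in: All three coin cells lie at rest inside the tub, at least 25 mm below the tray floor; both orange cells stand upright on the tray within 8 mm of where they stood; the things on the bench are within 15 mm of where they were (all of step 3 and linear speed of each of cell1, cell2, cell3 below 0.05 m/s and angle between each of upright1, upright2's own z axis and vertical below 0.2 rad and distance of each of upright1, upright2 from where it was at the start of the episode below 0.008 m and distance of each of logger1, logger2, driver, beaker, washbottle from where it was at the start of the episode below 0.015 m); the robot touches nothing.
It fails at once if two coin cells are in the mouth of the gate at once (both within the last 30 mm of tray floor before the chute's edge, neither dropped yet) ((y of each of cell2, cell1 in the frame of tub above 0.045 m and z of each of cell2, cell1 in the frame of tub above 0.055 m) or (y of each of cell3, cell1 in the frame of tub above 0.045 m and z of each of cell3, cell1 in the frame of tub above 0.055 m) or (y of each of cell3, cell2 in the frame of tub above 0.045 m and z of each of cell3, cell2 in the frame of tub above 0.055 m)).
It fails at once if a coin cell is lifted more than 10 mm off the tray floor (z of any of cell1, cell2, cell3 in the frame of tub above 0.08 m).
It fails at once if a coin cell is gripped or pressed hard (over 12 N from the fingers) (contact force between the fingers and cell1 above 12 N or contact force between the fingers and cell2 above 12 N or contact force between the fingers and cell3 above 12 N).
It fails at once if an orange cell is tipped or shifted by more than 8 mm (distance of any of upright1, upright2 from where it was at the start of the episode above 0.008 m or angle between any of upright1, upright2's own z axis and vertical above 0.3 rad).
It fails at once if something else on the bench is shifted by more than 15 mm (distance of any of logger1, logger2, driver, beaker, washbottle from where it was at the start of the episode above 0.015 m).
It also fails if it takes over 61 s, if anything falls off the work surface, if the arm or the gripper's body presses on something with over 40 N, if the wrist force passes 120 N, or if a joint passes its speed limit or range.

### The arm

A 6-joint arm with a two-finger parallel gripper is mounted at the origin on the work surface. World frame = base frame: x ahead of the robot, y to its left, z up, the work surface at z = 0. Lengths are in m, angles in rad, forces in N, time in s.
With the tool pointing down it reaches from about 0.375 to 0.9 m from the base axis. Payload 3.1 kg.
Tool frame: the origin (TCP) lies where the fingers leave the gripper's body, on its centre line; the fingertips stand manip.tip_reach ahead of it and the grasp point (between the pads) lies 54 mm ahead of it (manip.tip_reach is the distance from the TCP to the fingertips, in m); z points along the fingers, y is the direction in which the jaws open and shut (so a half turn about z gives the same grasp; the last joint's range is limited). The gripper opens to 85 mm and grips with 20 to 120 N. Pads are 22 mm wide; open, the fingers measure 114 mm over their backs; the gripper's body (76 mm by 85 mm) begins 54 mm behind the grasp point. The pads swing forward as they close: fully open they stand 13 mm farther back than shut.
Start: joints at [0.965, 0.527, 1.433, -0, 1.181, -0.178], TCP at [0.259, 0.569, 0.304] pointing down, gripper open.
Joint ranges: [-3.08, 3.08], [-0.75, 2.2], [0.22, 2.44], [-1.43, 4.57], [0, 2.65], [-2.85, 2.85]. Speed limits (rad/s): [2.79, 2.79, 3.14, 3.14, 3.14, 3.14].

### API

Orientations are given as a unit quaternion [x, y, z, w].
In Python, from station import manip, cams, order gives the robot as it stands. The module is installed in compiled form; this text tells all that it offers.
- The arm moves only by the tool drive_tool, never from a script. Its arguments are lists of equal length, an entry for each row: "linear": the shift along the tool's x, y, z in mm, a list of three; "rot": the turn, a rotation vector about the tool's x, y, z in degrees, a list of three; "hand": the finger opening in mm, from 0 to 85.4. A call has 1 to 20 rows; each row shifts and turns the pose as measured when the row begins, along the tool's axes as they then stand; what a row does not reach is not made up. A row lasts 1/12 s, in which the tool goes at most 41.7 mm and 7.16 degrees, less where a joint would pass 70% of its speed; a pose out of reach is approached as far as the arm can. A call with a gripper value outside its range is refused whole. The fingers move at their own pace and stop on an object; "force" is the grip in N (left out, the last holds). Time passes only in rows, so rows that do not move let the fingers close. It gives the time, the measured TCP pose, the force and the opening at its end, in the units of the state.
- manip.sense(): the state, without advancing time (a new reading comes with each control period).
- cams.snapshot(name): name is "scene" or "top"; returns the picture (480x640x3 uint8, red, green, blue); there is no depth.
- cams.camera_model(name): a dict with "vfov" (degrees; the focal length in pixels is half the picture's height over the tangent of half this angle, whatever the lens; pixels are square), "cx", "cy" (the principal point, pixels), "k1" (the pictures are not rectified: a ray, as slopes to the right and down, at radius r is drawn at 1 + k1 r^2 times it, then the intrinsics apply), "rvec" (rotation vector, rad) and "tvec" (3), from world to camera coordinates, as OpenCV has them. Camera axes: x right, y down, z forward; pixel columns grow to the right and rows downward; lengths in m; the calibration is good to about 2 mm. A picture is of the moment at which its call begins. camera_model takes no time and is no camera call.
- order.sign_off(): hands the job in, once; it reports no verdict.
Trained networks look in the newest picture that a camera, given by its name, has taken for a name from the list of things; names that differ only in an ending like _2 or _b are one class to them, and where a whole thing is asked for, a point or a joint stands for the part that bears it (a point fixed in the world has none). Each returns a list of dicts, best first, with "score" (0 to 1); they miss things now and then, are a little off and sometimes report something else, mostly with a low value. They report only what shows in the picture. A call takes as long as a camera call.
- cams.regions_of(label, camera): "pixels" (480x640 bool, what is visible of it) and "rect" ([left, top, right, bottom] in pixels, round what is visible of it).
- cams.spot_point(label, camera): "at" ([column, row] in pixels: a listed point, or the origin of a listed thing).
The state is a dict: "t": time; "q": joint angles; "qd": joint speeds; "tau": joint torques, N m; "tcp_pos": TCP position; "tool_rot": TCP orientation; "force": force on the tool from outside, world axes, zero at the start; "ft_torque": the same for the moment, N m; "finger_gap": opening from 0.0 (shut) to 1.0 (fully open).
Only numpy, scipy, OpenCV 4.12 (cv2) and the standard library are available. Lean on these libraries where they do the work, as an engineer would, in place of code of your own. Each camera call takes 0.05 s, during which the arm holds its last target. There are 200 camera calls.

## Working session

There is one attempt and no reset: what is moved stays moved. The work goes in short steps, Python scripts to look and compute and a tool call to move; the robot and the scene stay as the last step left them, time stands still between calls to the robot, and variables do not carry over. Pictures are saved under pics/ and viewed, about 8 in all and at most 12, crops included, and the job is handed in when it is done.

Besides the shell and the picture viewer there is one more tool, called after "Call:" as name(argument=value, ...) on one line, values as JSON. drive_tool: Moves the arm, as the interface text tells. Its arguments: {"type":"object","properties":{"linear":{"type":"array","items":{"type":"array","items":{"type":"number"}}},"rot":{"type":"array","items":{"type":"array","items":{"type":"number"}}},"hand":{"type":"array","items":{"type":"number"}},"force":{"type":"number"}},"required":["linear","rot","hand"]}

```bash
mkdir -p pics; cat > h.py <<'E'
import numpy as np, cv2
from station import manip, cams, order
from scipy.spatial.transform import Rotation as R
def ray(cam,px):
    m=cams.camera_model(cam); f=240/np.tan(np.radians(m['vfov'])/2)
    d=np.array([(px[0]-m['cx'])/f,(px[1]-m['cy'])/f]); u=d.copy()
    for _ in range(20): u=d/(1+m['k1']*(u@u))
    Rm=cv2.Rodrigues(np.array(m['rvec'],float))[0]; t=np.array(m['tvec'],float).ravel()
    return -Rm.T@t, Rm.T@np.array([u[0],u[1],1])
def atz(cam,px,z):
    o,d=ray(cam,px); return o+d*(z-o[2])/d[2]
def proj(cam,P):
    m=cams.camera_model(cam); f=240/np.tan(np.radians(m['vfov'])/2)
    p=cv2.Rodrigues(np.array(m['rvec'],float))[0]@np.asarray(P,float)+np.array(m['tvec'],float).ravel()
    u=p[:2]/p[2]; u=u*(1+m['k1']*(u@u)); return u*f+[m['cx'],m['cy']]
def save(cam,name):
    im=cams.snapshot(cam); cv2.imwrite(f'pics/{name}.png',im[:,:,::-1]); return im
E
python3 - <<'E'
from h import *
s=manip.sense(); print(s['t'],s['tcp_pos'],s['tool_rot'],s['finger_gap'],manip.tip_reach)
a=save('scene','s0'); b=save('top','t0'); print(cams.camera_model('top'),cams.camera_model('scene'))
for c in ('top','scene'):
    for l,z in (('tray',.07),('gate',.07),('edge',.07),('chute',.07),('cell1',.07),('upright1',.07),('tub',0)):
        for r in cams.spot_point(l,c)[:4]: print(c,l,round(r['score'],2),np.round(r['at'],1),np.round(atz(c,r['at'],z),4))
E
```

```text
0.0 [0.25892997 0.56823768 0.30292615] [ 2.12252904e-01  9.77214172e-01 -9.94867077e-04 -4.21013428e-04] 1.0029230831790512 0.0726
{'vfov': 42.246513157526195, 'cx': 316.4148492365355, 'cy': 231.82926333981118, 'k1': -0.18224166337908299, 'rvec': array([ 2.13563296, -2.20134062,  0.11647247]), 'tvec': array([-0.01552997,  0.53196728,  1.75428744])} {'vfov': 53.888145447968746, 'cx': 318.9902295792572, 'cy': 240.14854229704724, 'k1': -0.033243823219885255, 'rvec': array([ 2.22220342,  1.33437152, -0.43576382]), 'tvec': array([-0.22004272, -0.3495966 ,  1.37973638])}
top tray 0.81 [323.  220.7] [ 0.5577 -0.0509  0.07  ]
top tray 0.65 [363.1 214.8] [ 0.571  -0.1642  0.07  ]
top gate 0.78 [303.6 232.9] [0.5249 0.0045 0.07  ]
top edge 0.52 [316.9 195.9] [ 0.6286 -0.0359  0.07  ]
top edge 0.45 [177.6 203.9] [0.6185 0.3603 0.07  ]
top chute 0.88 [297.3 238.4] [0.51   0.0226 0.07  ]
top cell1 0.73 [178.9 202.8] [0.6215 0.3565 0.07  ]
top cell1 0.61 [334.9 237.1] [ 0.5104 -0.0827  0.07  ]
top cell1 0.49 [317.  196.9] [ 0.6257 -0.0361  0.07  ]
top cell1 0.48 [322.6 220.8] [ 0.5574 -0.0498  0.0
[... 251 characters left out ...]
 230.8] [0.5188 0.0149 0.07  ]
scene gate 0.49 [319.  274.2] [ 0.6029 -0.068   0.07  ]
scene edge 0.86 [336.8 233.3] [0.5277 0.0167 0.07  ]
scene edge 0.71 [445.9 190.3] [0.5406 0.3076 0.07  ]
scene edge 0.33 [167.  328.6] [ 0.5714 -0.3912  0.07  ]
scene chute 0.69 [340.6 226. ] [0.5139 0.0341 0.07  ]
scene cell1 0.63 [288.2 250.4] [ 0.5175 -0.0991  0.07  ]
scene cell1 0.5 [337.  233.3] [0.5279 0.0171 0.07  ]
scene cell1 0.43 [315.7 250.8] [ 0.547  -0.0467  0.07  ]
scene cell1 0.42 [337.1 274.9] [ 0.6224 -0.0352  0.07  ]
scene upright1 0.63 [269.3 286.4] [ 0.58   -0.1728  0.07  ]
scene upright1 0.5 [308.7 304.1] [ 0.6553 -0.1192  0.07  ]
scene tub 0.81 [317.3 270.5] [ 0.5549 -0.0482  0.    ]
```

```bash
python3 - <<'E'
import cv2
a=cv2.imread('pics/t0.png'); cv2.imwrite('pics/t0c.png',cv2.resize(a[145:295,250:400],None,fx=4,fy=4,interpolation=cv2.INTER_CUBIC))
a=cv2.imread('pics/s0.png'); cv2.imwrite('pics/s0c.png',cv2.resize(a[180:360,220:420],None,fx=3.3,fy=3.3,interpolation=cv2.INTER_CUBIC))
E
```

```text
(no output)
```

View pics/t0c.png

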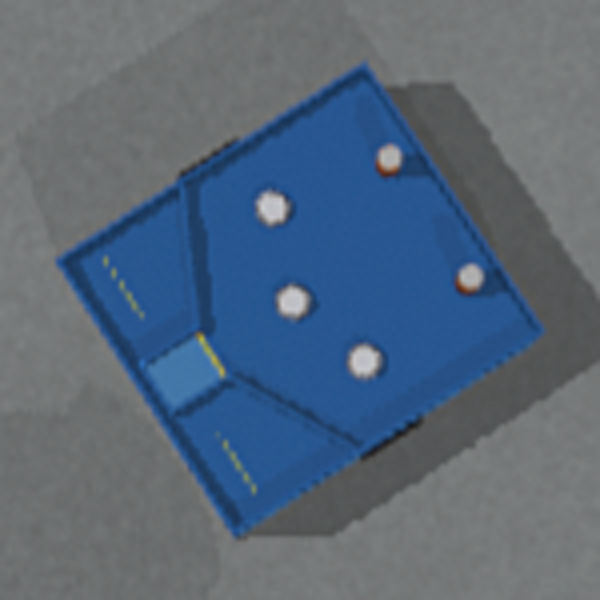

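View pics/s0.png

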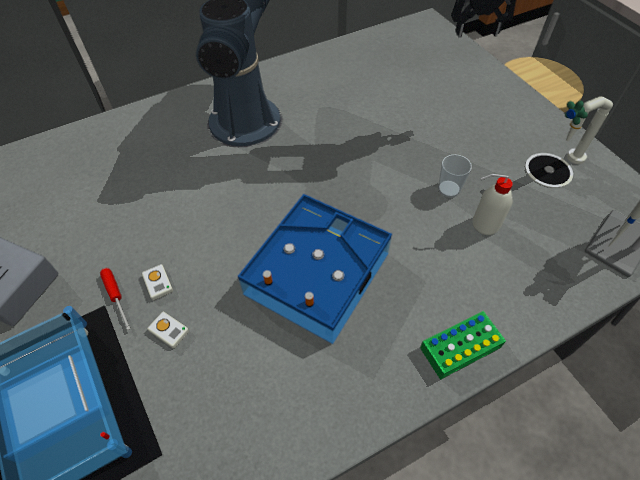

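The top view shows the tub rotated, with its chute toward lower-left. The coin cells are at crop (272,208), (293,301) and (365,361), and the orange cells at (389,158) and (470,277). The scene view agrees, and the bystanders are well clear of the tub.

```bash
cat >> h.py <<'E'
def blobs(im,lo=170):
    hsv=cv2.cvtColor(im,cv2.COLOR_RGB2HSV); m=((hsv[...,1]<60)&(hsv[...,2]>lo)).astype(np.uint8)
    n,_,st,c=cv2.connectedComponentsWithStats(m); return [(st[i,4],c[i]) for i in range(1,n) if 12<st[i,4]<400]
E
python3 - <<'E'
from h import *
from scipy.optimize import least_squares
cor=np.array([(367,66),(543,330),(237,537),(58,260)])/4+[250,145]-.4
model=np.array([(115,-130),(-115,-130),(-115,130),(115,130)])/1000.
# tub +y -> chute(lower-left); order: top, right, bottom, left
W=np.array([atz('top',p,.082)[:2] for p in cor])
print(np.round(W,4),np.linalg.norm(np.roll(W,-1,0)-W,axis=1))
def f(p,flip=1):
    c,s=np.cos(p[2]),np.sin(p[2]); return (model@np.array([[c,s],[-s,c]])+p[:2]-W).ravel()
r=least_squares(f,[.558,-.05,.5]); print(r.x,np.round(f(r.x)*1e3,1))
p=r.x; np.save('tub.npy',p); c,s=np.cos(p[2]),np.sin(p[2]); A=np.array([[c,-s],[s,c]])
tub=lambda w:(w[:2]-p[:2])@A
im=cv2.imread('pics/t0.png')[:,:,::-1].copy()
for a,b in blobs(im):
    if 250<b[0]<400 and 145<b[1]<295: print(a,np.round(b,1),'z77',np.round(tub(atz('top',b,.0777))*1e3,1),'z105',np.round(tub(atz('top',b,.105))*1e3,1))
im2=cv2.imread('pics/s0.png')[:,:,::-1].copy()
for a,b in blobs(im2,150):
    if 240<b[0]<390 and 195<b[1]<340: print('sc',a,np.round(b,1),'z77',np.round(tub(atz('scene',b,.0777))*1e3,1),'z105',np.round(tub(atz('scene',b,.105))*1e3,1))
for q in ([203,338],[222,374]): print('edge end',tub(atz('top',np.array(q)/4+[250,145]-.4,.07))*1e3)
g=[atz('scene',(331,233),.07),atz('scene',(342,236),.07)]
print([tub(x)*1e3 for x in g])
s=manip.sense(); print(R.from_quat(s['tool_rot']).as_matrix().round(3))
E
```

```text
[[ 0.7241 -0.1079]
 [ 0.533  -0.2241]
 [ 0.3957 -0.0066]
 [ 0.5925  0.1129]] [0.22365108 0.25724276 0.23021511 0.25702346]
[ 0.56130606 -0.05640308  0.5485092 ] [ 3.1  0.5 -2.1 -3.2 -0.3  1.1 -0.8  1.6]
15 [346.7 184.1] z77 [  49.3 -105.5] z105 [  45.9 -101.6]
31 [317.7 196.5] z77 [ 64.5 -18. ] z105 [ 60.8 -15.5]
13 [367.1 213.7] z77 [ -52. -107.] z105 [ -53.8 -103.1]
29 [322.6 219.7] z77 [1.9 6.7] z105 [-0.7  8.8]
31 [340.5 234.6] z77 [-60.2 -12.2] z105 [-61.9  -9.8]
sc 52 [288.9 247. ] z77 [-59.9  -9.3] z105 [-48.3 -24. ]
sc 50 [317.8 253. ] z77 [2.5 8.9] z105 [12.  -6.3]
sc 36 [266.5 273.4] z77 [-64.3 -89.5] z105 [ -52.6 -101.5]
sc 52 [338.  274.1] z77 [ 66.  -15.2] z105 [ 73.5 -29.6]
sc 43 [308.6 295. ] z77 [ 38.7 -88.3] z105 [  47.1 -100.4]
edge end [14.64479586 72.73668538]
edge end [-13.86889228  75.41058138]
[array([-2.21962899, 74.09223336]), array([23.07152057, 79.29374474])]
[[-0.91   0.415 -0.   ]
 [ 0.415  0.91   0.   ]
 [ 0.     0.    -1.   ]]
```

Call:
drive_tool(linear=[[-28,-23,0],[-28,-23,0],[-28,-23,0],[-28,-23,0],[-28,-23,0],[-28,-23,0],[-28,-23,0],[-28,-23,0],[-28,-23,0],[-28,-23,0],[-28,-23,0],[-28,-23,0],[-28,-23,0],[-28,-23,0],[-28,-23,0],[-28,-23,0],[-28,-23,0],[-28,-23,0],[-28,-23,0],[-28,-23,0]], rot=[[0,0,0],[0,0,0],[0,0,0],[0,0,0],[0,0,0],[0,0,0],[0,0,0],[0,0,0],[0,0,0],[0,0,0],[0,0,0],[0,0,0],[0,0,0],[0,0,0],[0,0,0],[0,0,0],[0,0,0],[0,0,0],[0,0,0],[0,0,0]], hand=[10,10,10,10,10,10,10,10,10,10,10,10,10,10,10,10,10,10,10,10])

```text
t: 2.47
tcp_pos: [0.5934, -0.1029, 0.305]
tool_rot: [0.206, 0.979, 0.006, 0.005]
force: [1.3, 0.5, 0.9]
finger_gap: 0.117
```

Call:
drive_tool(linear=[[0,0,0],[0,0,0],[0,0,0],[0,0,0],[0,0,0],[0,0,0]], rot=[[0,0,7],[0,0,7],[0,0,7],[0,0,7],[0,0,7],[0,0,0]], hand=[10,10,10,10,10,10])

```text
t: 2.97
tcp_pos: [0.5986, -0.1155, 0.3048]
tool_rot: [0.5, 0.866, 0.007, 0.007]
force: [0.8, -0.5, 0.1]
finger_gap: 0.115
```

```bash
cat > go.py <<'E'
# usage: go.py x y z heading(deg, 0 = tub +y, positive = ccw from above) ; prints needed tool shift (mm) & turn about tool z
import sys
from h import *
p=np.load('tub.npy'); c,s=np.cos(p[2]),np.sin(p[2]); A=np.array([[c,-s],[s,c]])
S=manip.sense(); T=R.from_quat(S['tool_rot']).as_matrix(); w=np.array(S['tcp_pos'])
t=(w[:2]-p[:2])@A*1e3
hd=np.degrees(np.arctan2(T[1,0],T[0,0]))-np.degrees(p[2])-90
print('t',round(S['t'],2),'tcp tub',t.round(1),'z',round(w[2]*1e3,1),'head',round(hd,1),'tilt',np.degrees(T[:2,2]).round(2),'gap',round(S['finger_gap']*85.4,1),'tip',manip.tip_reach,'F',np.round(S['force'],1),'q',np.round(S['q'],2))
a=[float(v) for v in sys.argv[1:]]
for i in range(0,len(a),4):
    x,y,z,h=a[i:i+4]; W=np.array([*(p[:2]+A@[x/1e3,y/1e3]),z/1e3]); print('->',(T.T@(W-w)*1e3).round(1),'turn z',round(-(h-hd),1))
E
python3 go.py 2 -25 148 0
```

```text
t 2.97 tcp tub [  1.  -69.9] z 304.8 head -1.4 tilt [1.11 0.24] gap 9.8 tip 0.0726 F [ 0.8 -0.5  0.1] q [-0.38  0.5   1.48  0.01  1.14 -0.91]
-> [ 45.8  -3.1 156.5] turn z -1.4
```

Call:
drive_tool(linear=[[8,0,0],[8,0,10],[8,0,25],[8,0,25],[8,0,25],[4,-1,20],[0,-1,15],[0,0,5],[0,0,0]], rot=[[1.1,0.4,-1.4],[0,0,0],[0,0,0],[0,0,0],[0,0,0],[0,0,0],[0,0,0],[0,0,0],[0,0,0]], hand=[10,10,10,10,10,10,10,10,10])

```text
t: 3.72
tcp_pos: [0.5731, -0.0738, 0.1785]
tool_rot: [0.472, 0.881, -0.001, 0.0]
force: [0.1, 0.6, 0.1]
finger_gap: 0.12
```

```bash
cat >> go.py <<'E'
    g=np.radians(h)+p[2]+np.pi/2; X=np.array([np.cos(g),np.sin(g),0]);Z=np.array([0,0,-1.]);G=np.c_[X,np.cross(Z,X),Z]
    print('   rotvec',np.degrees(R.from_matrix(T.T@G).as_rotvec()).round(2))
E
python3 go.py 2 -25 148 0
python3 - <<'E'
from h import *
a=save('scene','s1'); b=save('top','t1')
A=cv2.resize(a[190:310,250:400],None,fx=4,fy=4,interpolation=cv2.INTER_CUBIC)
cv2.imwrite('pics/s1c.png',A[:,:,::-1])
E
```

```text
t 3.72 tcp tub [  0.9 -21. ] z 178.5 head 2.2 tilt [-0.07 -0.15] gap 10.3 tip 0.0726 F [0.1 0.6 0.1] q [-0.32  0.64  1.66 -0.    0.85 -0.91]
-> [-4.   1.  30.5] turn z 2.2
   rotvec [-0.14  0.09  2.22]
```

View pics/s1c.png

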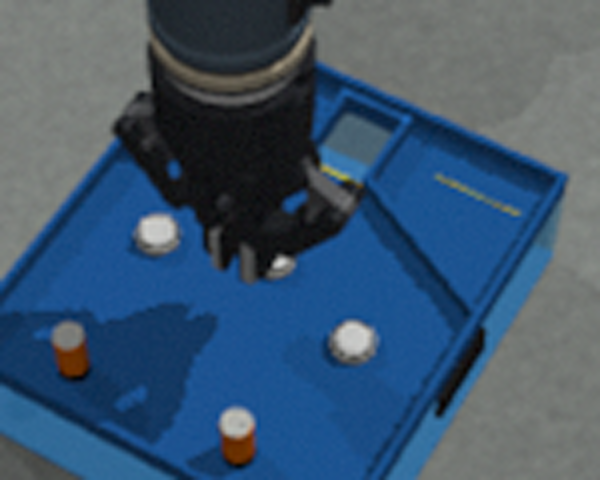

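```bash
python3 - <<'E'
from h import *
S=manip.sense();w=np.array(S['tcp_pos']);T=R.from_quat(S['tool_rot']).as_matrix()
for d in (.0726,.068):
  for y in (-.012,.012):
    for x in (-.011,.011): print(d,y,x,(proj('scene',w+T@[x,y,d])-[250,190])*4)
E
```

```text
0.0726 -0.012 -0.011 [207.2677147  269.53519127]
0.0726 -0.012 0.011 [228.18191321 238.44752394]
0.0726 0.012 -0.011 [247.79299994 288.08208381]
0.0726 0.012 0.011 [268.39955785 256.57120499]
0.068 -0.012 -0.011 [206.90658155 264.66800388]
0.068 -0.012 0.011 [227.90501907 233.51541798]
0.068 0.012 -0.011 [247.58730488 283.25309401]
0.068 0.012 0.011 [268.27568875 251.67469631]
```

Call:
drive_tool(linear=[[-4,1,10],[0,0,10],[0,0,8],[0,0,4],[0,0,0],[0,0,0]], rot=[[0,0,2.2],[0,0,0],[0,0,0],[0,0,0],[0,0,0],[0,0,0]], hand=[10,10,10,10,10,10])

```text
t: 4.32
tcp_pos: [0.581, -0.0784, 0.1516]
tool_rot: [0.488, 0.873, -0.0, 0.007]
force: [0.2, 0.3, -0.1]
finger_gap: 0.116
```

```bash
python3 go.py 1 15 145 0 0 57 145 0
```

```text
t 4.32 tcp tub [  5.3 -29. ] z 151.6 head 0.2 tilt [ 0.72 -0.43] gap 9.9 tip 0.0726 F [ 0.2  0.3 -0.1] q [-0.32  0.68  1.66 -0.    0.79 -0.87]
-> [44.1 -4.2  6. ] turn z 0.2
   rotvec [0.39 0.74 0.2 ]
-> [86.1 -5.1  5.4] turn z 0.2
   rotvec [0.39 0.74 0.2 ]
```

Call:
drive_tool(linear=[[0,-4,3],[0,0,3],[0,0,0],[0,0,0]], rot=[[0.4,0.7,0],[0,0,0],[0,0,0],[0,0,0]], hand=[10,10,10,10])

```text
t: 4.65
tcp_pos: [0.5775, -0.0809, 0.146]
tool_rot: [0.487, 0.873, -0.0, 0.0]
force: [-0.2, 0.2, 0.1]
finger_gap: 0.122
```

```bash
python3 go.py 1 15 145 0 0 57 145 0
```

```text
t 4.65 tcp tub [  1.1 -29.4] z 146.0 head 0.2 tilt [ 0.01 -0.03] gap 10.4 tip 0.0726 F [-0.2  0.2  0.1] q [-0.33  0.69  1.66 -0.    0.79 -0.88]
-> [44.4  0.1  0.9] turn z 0.2
   rotvec [-0.01  0.03  0.25]
-> [86.4 -0.7  0.9] turn z 0.2
   rotvec [-0.01  0.03  0.25]
```

Push the first (middle) cell to about tub y=45, check, then finish.

Call:
drive_tool(linear=[[6,0,0.5],[6,0,0],[6,0,0],[6,0,0],[6,0,0],[6,0,0],[6,0,0],[4,0,0],[0,0,0],[0,0,0]], rot=[[0,0,0],[0,0,0],[0,0,0],[0,0,0],[0,0,0],[0,0,0],[0,0,0],[0,0,0],[0,0,0],[0,0,0]], hand=[10,10,10,10,10,10,10,10,10,10])

```text
t: 5.48
tcp_pos: [0.5499, -0.0362, 0.146]
tool_rot: [0.487, 0.874, -0.0, -0.0]
force: [0.3, 1.1, 0.1]
finger_gap: 0.121
```

```bash
python3 go.py 0 57 145 0
cat > look.py <<'E'
import sys
from h import *
n=sys.argv[1]; a=save('scene','s'+n); b=save('top','t'+n)
A=cv2.resize(a[190:310,250:400],None,fx=3.4,fy=4,interpolation=cv2.INTER_CUBIC)[:,:,::-1]
B=cv2.resize(b[170:270,275:375],None,fx=2.9,fy=4,interpolation=cv2.INTER_CUBIC)[:,:,::-1]
B=cv2.resize(B,(288,int(B.shape[0]*288/B.shape[1])) ) if 0 else B
h=min(A.shape[0],B.shape[0]); cv2.imwrite(f'pics/v{n}.png',np.hstack([A[:h],B[:h]]))
p=np.load('tub.npy'); c,s=np.cos(p[2]),np.sin(p[2]); M=np.array([[c,-s],[s,c]])
for cam,im in (('top',b),('scene',a)):
    for ar,q in blobs(im,150):
        t=(atz(cam,q,.0777)[:2]-p[:2])@M*1e3
        if abs(t[0])<115 and -130<t[1]<130: print(cam,ar,q.round(1),t.round(1))
E
python3 look.py 2
```

```text
t 5.48 tcp tub [ 0.8 23.3] z 146.0 head 0.3 tilt [-0.01 -0.01] gap 10.4 tip 0.0726 F [0.3 1.1 0.1] q [-0.27  0.66  1.74 -0.    0.73 -0.82]
-> [33.8 -0.6  1. ] turn z 0.3
   rotvec [-0.02  0.    0.35]
top 25 [347.1 183.8] [  49.5 -107. ]
top 25 [340.6 235.2] [-61.9 -11.4]
scene 54 [337.9 274.3] [ 66.1 -15.8]
scene 45 [308.6 295. ] [ 38.7 -88.4]
```

View pics/v2.png

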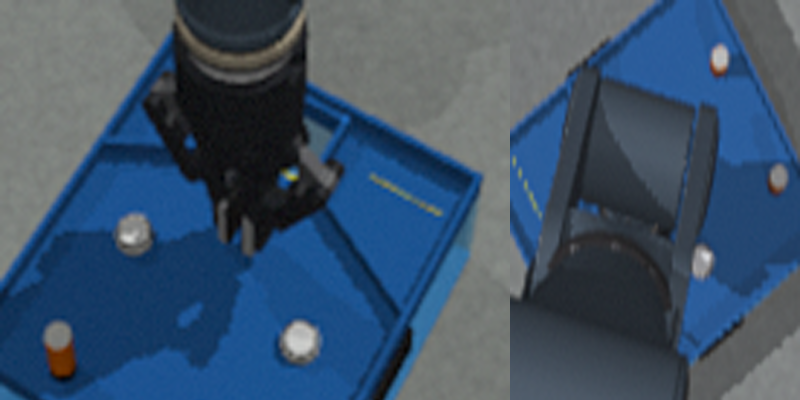

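Call:
drive_tool(linear=[[6,-0.5,0],[6,0,0],[6,0,0],[6,0,0],[4,0,0],[0,0,0],[0,0,0],[0,0,0]], rot=[[0,0,0],[0,0,0],[0,0,0],[0,0,0],[0,0,0],[0,0,0],[0,0,0],[0,0,0]], hand=[10,10,10,10,10,10,10,10])

```text
t: 6.25
tcp_pos: [0.5336, -0.0109, 0.1459]
tool_rot: [0.487, 0.873, -0.0, 0.0]
force: [0.3, -1.0, -0.4]
finger_gap: 0.116
```

```bash
python3 go.py 0 57 145 0
```

```text
t 6.25 tcp tub [ 0.1 53.3] z 145.9 head 0.3 tilt [ 0.03 -0.03] gap 9.9 tip 0.0726 F [ 0.3 -1.  -0.4] q [-0.23  0.65  1.79 -0.    0.7  -0.78]
-> [ 3.7 -0.1  0.9] turn z 0.3
   rotvec [0.01 0.04 0.28]
```

Call:
drive_tool(linear=[[3,0,0],[2,0,0],[0,0,0],[0,0,0],[0,0,0]], rot=[[0,0,0],[0,0,0],[0,0,0],[0,0,0],[0,0,0]], hand=[10,10,10,10,10])

```text
t: 6.67
tcp_pos: [0.5312, -0.0067, 0.1459]
tool_rot: [0.487, 0.873, 0.0, 0.001]
force: [0.1, -0.6, -0.4]
finger_gap: 0.12
```

```bash
python3 go.py 0 57 145 0; python3 look.py 3
```

```text
t 6.67 tcp tub [ 0.2 58.1] z 145.9 head 0.2 tilt [ 0.07 -0.04] gap 10.2 tip 0.0726 F [ 0.1 -0.6 -0.4] q [-0.22  0.65  1.8  -0.    0.7  -0.78]
-> [-1.1 -0.2  0.9] turn z 0.2
   rotvec [0.04 0.07 0.25]
top 25 [347.1 183.8] [  49.5 -107. ]
top 41 [317.5 196.4] [ 64.9 -17.6]
top 23 [340.2 234.9] [-60.6 -11.1]
scene 59 [337.9 274.1] [ 65.9 -15.3]
scene 44 [308.7 295. ] [ 38.9 -88.2]
```

Call:
drive_tool(linear=[[-10,0,0],[-10,0,-5],[-5,0,-15],[0,0,-15],[0,0,-10],[0,0,0],[0,0,0]], rot=[[0,0,0],[0,0,0],[0,0,-7],[0,0,-7],[0,0,-7],[0,0,-7],[0,0,-7]], hand=[10,10,10,10,10,10,10])

```text
t: 7.35
tcp_pos: [0.5491, -0.0348, 0.1946]
tool_rot: [0.194, 0.981, -0.001, 0.003]
force: [-0.2, -0.7, -0.6]
finger_gap: 0.122
```

```bash
python3 go.py 83 -42 193 35
```

```text
t 7.35 tcp tub [ 0.8 24.8] z 194.6 head 36.2 tilt [ 0.26 -0.15] gap 10.5 tip 0.0726 F [-0.2 -0.7 -0.6] q [-0.27  0.58  1.72 -0.    0.83 -1.45]
-> [-102.4   26.8    2.1] turn z 1.2
   rotvec [-0.04  0.3   1.24]
```

Call:
drive_tool(linear=[[-12,3,0],[-16,4,0],[-16,4,0],[-16,4,0],[-16,4,0],[-12,3,0],[-6,2,0],[-3,1,0],[0,0,0],[0,0,0]], rot=[[0,0,0],[0,0,0],[0,0,0],[0,0,0],[0,0,0],[0,0,0],[0,0,0],[0,0,0],[0,0,0],[0,0,0]], hand=[10,10,10,10,10,10,10,10,10,10])

```text
t: 8.18
tcp_pos: [0.6567, -0.0593, 0.2003]
tool_rot: [0.195, 0.981, -0.002, 0.006]
force: [0.7, -1.1, -0.6]
finger_gap: 0.117
```

```bash
python3 go.py 83 -42 145 35; python3 look.py 4
```

```text
t 8.18 tcp tub [ 79.9 -52.2] z 200.3 head 36.1 tilt [ 0.66 -0.35] gap 10.0 tip 0.0726 F [ 0.7 -1.1 -0.6] q [-0.26  0.69  1.44 -0.    1.   -1.44]
-> [ 7.1  8.6 55.2] turn z 1.1
   rotvec [-0.06  0.75  1.13]
top 27 [367.3 213.6] [ -52.  -107.6]
top 41 [340.6 234.9] [-61.2 -12. ]
scene 55 [288.9 246.9] [-60.2  -9.3]
scene 40 [266.6 273.4] [-64.2 -89.3]
scene 28 [336.6 274. ] [ 63.5 -16.4]
```

View pics/v4.png

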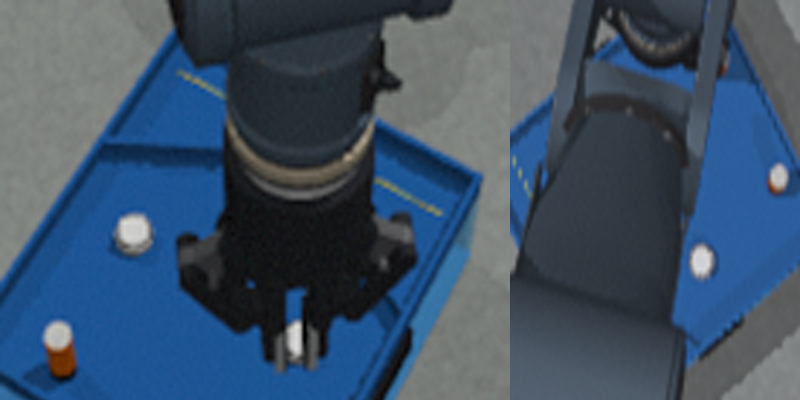

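Call:
drive_tool(linear=[[4,5,5],[3,3,8],[0,0,10],[0,0,10],[0,0,5],[0,0,0],[0,0,0]], rot=[[0,0.7,1],[0,0,0],[0,0,0],[0,0,0],[0,0,0],[0,0,0],[0,0,0]], hand=[10,10,10,10,10,10,10])

```text
t: 8.87
tcp_pos: [0.6491, -0.0462, 0.1567]
tool_rot: [0.203, 0.979, -0.0, -0.004]
force: [-1.2, -0.1, 0.8]
finger_gap: 0.119
```

```bash
python3 go.py 83 -42 145 35
```

```text
t 8.87 tcp tub [ 80.3 -37. ] z 156.7 head 35.1 tilt [-0.43  0.05] gap 10.2 tip 0.0726 F [-1.2 -0.1  0.8] q [-0.24  0.74  1.47 -0.    0.93 -1.4 ]
-> [-5.7 -0.6 11.6] turn z 0.1
   rotvec [-0.12 -0.41  0.1 ]
```

Call:
drive_tool(linear=[[-5,0,0],[0,0,4],[0,0,4],[0,0,3],[0,0,0],[0,0,0]], rot=[[0,0,0],[0,0,0],[0,0,0],[0,0,0],[0,0,0],[0,0,0]], hand=[10,10,10,10,10,10])

```text
t: 9.37
tcp_pos: [0.6551, -0.049, 0.1449]
tool_rot: [0.204, 0.979, -0.0, -0.003]
force: [0.5, -0.1, 0.2]
finger_gap: 0.118
```

```bash
python3 go.py 80 -37 145 35 12.7 20 145 35
```

```text
t 9.37 tcp tub [ 83.8 -42.6] z 144.9 head 35.1 tilt [-0.32  0.02] gap 10.1 tip 0.0726 F [ 0.5 -0.1  0.2] q [-0.24  0.77  1.46 -0.    0.92 -1.4 ]
-> [ 6.8  0.1 -0. ] turn z 0.1
   rotvec [-0.11 -0.3   0.07]
-> [ 92.1 -22.3   0.4] turn z 0.1
   rotvec [-0.11 -0.3   0.07]
```

Call:
drive_tool(linear=[[6,0,0],[6,0,0],[7,-2,0],[7,-2,0],[7,-2,0],[7,-2,0],[5,-1.5,0],[0,0,0],[0,0,0]], rot=[[0,0,0],[0,0,0],[0,0,0],[0,0,0],[0,0,0],[0,0,0],[0,0,0],[0,0,0],[0,0,0]], hand=[10,10,10,10,10,10,10,10,10])

```text
t: 10.12
tcp_pos: [0.6035, -0.0382, 0.1463]
tool_rot: [0.204, 0.979, -0.0, -0.003]
force: [0.3, 1.0, 0.4]
finger_gap: 0.12
```

```bash
python3 go.py 12.7 20 145 35;python3 look.py 5
```

```text
t 10.12 tcp tub [45.5 -6.5] z 146.3 head 35.1 tilt [-0.36  0.03] gap 10.2 tip 0.0726 F [0.3 1.  0.4] q [-0.25  0.71  1.6  -0.    0.83 -1.41]
-> [ 40.6 -11.6   1.5] turn z 0.1
   rotvec [-0.11 -0.34  0.09]
top 17 [347.8 183.9] [  48.  -108.5]
top 40 [340.5 235. ] [-61.1 -11.7]
scene 54 [288.9 246.9] [-60.1  -9.1]
scene 34 [331.9 257.5] [34.4 14.2]
scene 16 [265.5 272.1] [-67.9 -87.8]
scene 45 [308.6 295. ] [ 38.7 -88.4]
```

View pics/v5.png

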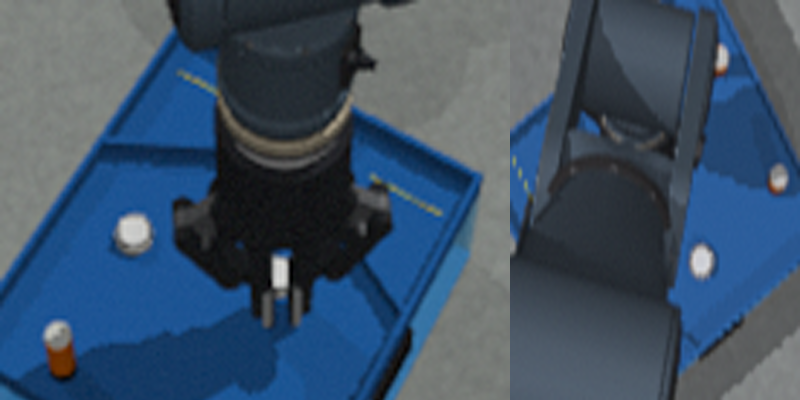

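Call:
drive_tool(linear=[[6,-1.5,0.5],[7,-2,0],[7,-2,0],[7,-2,0],[7,-2,0],[0,0,0],[0,0,0],[0,0,0]], rot=[[0,0,0],[0,0,0],[0,0,0],[0,0,0],[0,0,0],[0,0,0],[0,0,0],[0,0,0]], hand=[10,10,10,10,10,10,10,10])

```text
t: 10.88
tcp_pos: [0.5655, -0.0331, 0.1457]
tool_rot: [0.204, 0.979, -0.0, -0.003]
force: [0.3, 0.5, -0.2]
finger_gap: 0.117
```

```bash
python3 go.py 12.7 20 145 35;python3 look.py 6
```

```text
t 10.88 tcp tub [15.7 17.7] z 145.7 head 35.1 tilt [-0.32  0.02] gap 10.0 tip 0.0726 F [ 0.3  0.5 -0.2] q [-0.26  0.68  1.7  -0.    0.77 -1.42]
-> [ 3.6 -1.1  0.7] turn z 0.1
   rotvec [-0.11 -0.3   0.08]
top 25 [347.1 183.8] [  49.5 -107. ]
top 40 [340.5 235. ] [-61.1 -11.7]
scene 27 [325.4 243.6] [ 4.2 38.4]
scene 54 [288.9 246.9] [-60.1  -9.1]
scene 44 [308.7 295. ] [ 38.9 -88.2]
```

Call:
drive_tool(linear=[[-8,0,0],[-8,0,0],[0,0,0],[0,0,0],[0,0,0],[0,0,0],[0,0,0],[0,0,0],[0,0,0]], rot=[[0,0,0],[0,0,0],[0,0,0],[0,0,7],[0,0,7],[0,0,7],[0,0,7],[0,0,6.5],[0,0,0]], hand=[10,10,10,10,10,10,10,10,10])

```text
t: 11.73
tcp_pos: [0.5875, -0.0423, 0.1456]
tool_rot: [0.494, 0.869, -0.0, 0.001]
force: [0.6, -0.6, 0.4]
finger_gap: 0.116
```

```bash
python3 go.py 2.5 2 145 0
```

```text
t 11.73 tcp tub [29.7 -1.6] z 145.6 head -0.7 tilt [ 0.07 -0.08] gap 9.9 tip 0.0726 F [ 0.6 -0.6  0.4] q [-0.26  0.7   1.65 -0.    0.8  -0.8 ]
-> [  3.3 -27.2   0.6] turn z -0.7
   rotvec [ 0.01  0.1  -0.7 ]
```

Call:
drive_tool(linear=[[1,-5,0],[1,-6,0],[1,-6,0],[0,-5,0],[0,-2,0],[0,0,0],[0,0,0]], rot=[[0,0,-0.7],[0,0,0],[0,0,0],[0,0,0],[0,0,0],[0,0,0],[0,0,0]], hand=[10,10,10,10,10,10,10])

```text
t: 12.32
tcp_pos: [0.5631, -0.054, 0.1454]
tool_rot: [0.484, 0.875, -0.0, 0.001]
force: [0.2, 0.2, -0.6]
finger_gap: 0.116
```

```bash
python3 go.py 2.5 2 145 0 0 57 145 0;python3 look.py 7
```

```text
t 12.32 tcp tub [2.8 1.1] z 145.4 head 0.6 tilt [ 0.03 -0.08] gap 9.9 tip 0.0726 F [ 0.2  0.2 -0.6] q [-0.29  0.68  1.71 -0.    0.76 -0.85]
-> [ 0.9 -0.2  0.4] turn z 0.6
   rotvec [-0.01  0.08  0.63]
-> [55.9 -2.1  0.3] turn z 0.6
   rotvec [-0.01  0.08  0.63]
top 25 [347.1 183.8] [  49.5 -107. ]
scene 54 [288.9 246.9] [-60.1  -9.1]
scene 45 [308.6 295. ] [ 38.7 -88.4]
```

View pics/v7.png

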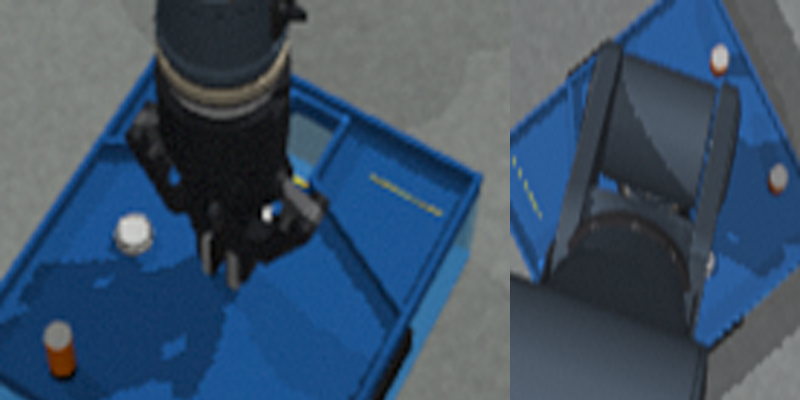

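Call:
drive_tool(linear=[[-10,0,0],[-12,0,0],[-12,0,0],[-4,0,0],[0,0,0],[0,0,0]], rot=[[0,0,0.6],[0,0,0],[0,0,0],[0,0,0],[0,0,0],[0,0,0]], hand=[10,10,10,10,10,10])

```text
t: 12.92
tcp_pos: [0.5876, -0.091, 0.1457]
tool_rot: [0.489, 0.872, -0.0, 0.003]
force: [0.1, -0.2, -0.2]
finger_gap: 0.114
```

```bash
python3 go.py 2.5 2 145 0 0 57 145 0;python3 look.py 8
```

```text
t 12.92 tcp tub [  4.4 -43.2] z 145.7 head -0.0 tilt [ 0.25 -0.17] gap 9.7 tip 0.0726 F [ 0.1 -0.2 -0.2] q [-0.34  0.7   1.63 -0.    0.8  -0.89]
-> [45.2 -1.9  0.5] turn z -0.0
   rotvec [ 0.13  0.28 -0.03]
-> [100.2  -4.4   0.2] turn z -0.0
   rotvec [ 0.13  0.28 -0.03]
scene 35 [326.2 243.4] [ 5.4 39.7]
scene 44 [308.7 295. ] [ 38.9 -88.2]
```

View pics/v8.png

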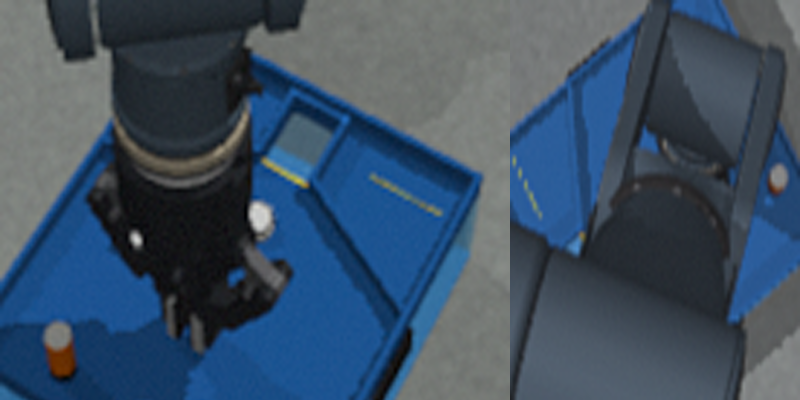

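The gate and lip are clear (yellow lip at about (285,173)), so the first cell has dropped. The second cell sits in front of the gate at (262,218), ready for its final push.

Call:
drive_tool(linear=[[10,0,0],[12,0,0],[12,0,0],[10,0,0],[7,0,0],[7,-0.5,0],[7,-0.5,0],[7,-0.5,0],[7,-0.5,0],[6,-0.5,0],[4,0,0],[0,0,0],[0,0,0]], rot=[[0,0.3,0],[0,0,0],[0,0,0],[0,0,0],[0,0,0],[0,0,0],[0,0,0],[0,0,0],[0,0,0],[0,0,0],[0,0,0],[0,0,0],[0,0,0]], hand=[10,10,10,10,10,10,10,10,10,10,10,10,10])

```text
t: 14.1
tcp_pos: [0.53, -0.0042, 0.146]
tool_rot: [0.487, 0.873, 0.001, -0.002]
force: [-0.4, -1.0, 0.2]
finger_gap: 0.116
```

```bash
python3 go.py 0 58 145 0
```

```text
t 14.1 tcp tub [ 0.5 60.9] z 146.0 head 0.2 tilt [-0.19  0.21] gap 9.9 tip 0.0726 F [-0.4 -1.   0.2] q [-0.22  0.65  1.8   0.    0.7  -0.78]
-> [-2.9 -0.5  1. ] turn z 0.2
   rotvec [-0.05 -0.28  0.25]
```

Call:
drive_tool(linear=[[-10,0,0],[-10,0,-5],[-10,0,-15],[-5,0,-15],[0,0,-10],[0,0,0],[0,0,0],[0,0,0]], rot=[[0,0,0],[0,0,0],[0,0,7],[0,0,7],[0,0,7],[0,0,7],[0,0,6],[0,0,0]], hand=[10,10,10,10,10,10,10,10])

```text
t: 14.77
tcp_pos: [0.5561, -0.0456, 0.1955]
tool_rot: [0.73, 0.684, 0.002, 0.002]
force: [0.0, -1.0, 0.6]
finger_gap: 0.116
```

```bash
python3 go.py -78.3 -36.5 193 -35
```

```text
t 14.77 tcp tub [ 1.2 12. ] z 195.5 head -35.1 tilt [ 0.31 -0.02] gap 9.9 tip 0.0726 F [ 0.  -1.   0.6] q [-0.28  0.59  1.7   0.    0.85 -0.22]
-> [-85.4 -37.1   2.3] turn z -0.1
   rotvec [ 0.31  0.   -0.14]
```

Call:
drive_tool(linear=[[-10,-4,0],[-14,-6,0],[-14,-6,0],[-14,-6,0],[-12,-5,0],[-9,-4,0],[-5,-2,0],[-2,0,0],[0,0,0],[0,0,0]], rot=[[0,0,0],[0,0,0],[0,0,0],[0,0,0],[0,0,0],[0,0,0],[0,0,0],[0,0,0],[0,0,0],[0,0,0]], hand=[10,10,10,10,10,10,10,10,10,10])

```text
t: 15.6
tcp_pos: [0.5178, -0.1364, 0.1959]
tool_rot: [0.724, 0.69, 0.002, 0.004]
force: [0.9, 0.6, -0.2]
finger_gap: 0.117
```

```bash
python3 go.py -78.3 -36.5 145 -35; python3 look.py 9
```

```text
t 15.6 tcp tub [-78.8 -45.6] z 195.9 head -34.2 tilt [ 0.49 -0.18] gap 10.0 tip 0.0726 F [ 0.9  0.6 -0.2] q [-0.47  0.56  1.76  0.    0.81 -0.42]
-> [ 7.9 -5.1 50.8] turn z 0.8
   rotvec [0.5  0.16 0.78]
top 23 [347.1 183.8] [  49.5 -107. ]
top 15 [341.5 232.9] [-57.7 -17.2]
scene 54 [288.9 246.9] [-60.1  -9.1]
scene 39 [266.6 273.3] [-64.1 -89.1]
scene 39 [308.6 295.3] [ 39.1 -88.9]
```

View pics/v9.png

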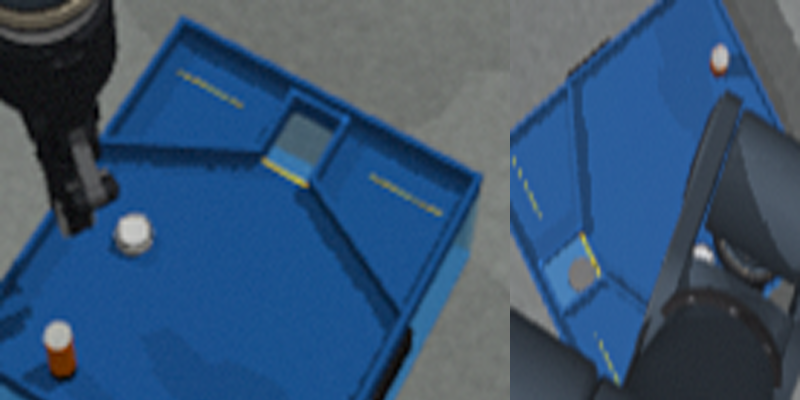

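Gate empty; the top view shows a fallen cell on the tub floor at (583,273) below the chute. The last cell is at (133,233), with the fingers behind it.

Call:
drive_tool(linear=[[2,-3,3],[1,-2,10],[0,0,10],[0,0,10],[0,0,5],[0,0,0],[0,0,0]], rot=[[0.5,0.2,0.8],[0,0,0],[0,0,0],[0,0,0],[0,0,0],[0,0,0],[0,0,0]], hand=[10,10,10,10,10,10,10])

```text
t: 16.28
tcp_pos: [0.5135, -0.1293, 0.1545]
tool_rot: [0.728, 0.686, 0.0, -0.001]
force: [-0.2, 0.3, 0.3]
finger_gap: 0.116
```

```bash
python3 go.py -78.3 -36.5 145 -35
```

```text
t 16.28 tcp tub [-78.8 -37.3] z 154.5 head -34.8 tilt [-0.11  0.12] gap 9.9 tip 0.0726 F [-0.2  0.3  0.3] q [-0.46  0.63  1.79  0.    0.72 -0.4 ]
-> [ 0.9 -0.1  9.5] turn z 0.2
   rotvec [-0.11 -0.11  0.17]
```

Call:
drive_tool(linear=[[0,0,4],[0,0,4],[0,0,1],[0,0,0],[0,0,0]], rot=[[0,0,0],[0,0,0],[0,0,0],[0,0,0],[0,0,0]], hand=[10,10,10,10,10])

```text
t: 16.7
tcp_pos: [0.5141, -0.1295, 0.145]
tool_rot: [0.728, 0.686, 0.0, -0.001]
force: [0.9, -0.5, -0.3]
finger_gap: 0.121
```

```bash
python3 go.py -78.3 -36.5 145 -35 -12.7 19 145 -35
```

```text
t 16.7 tcp tub [-78.4 -37.8] z 145.0 head -34.8 tilt [-0.04  0.09] gap 10.3 tip 0.0726 F [ 0.9 -0.5 -0.3] q [-0.46  0.65  1.8   0.    0.7  -0.4 ]
-> [ 1.1 -0.7  0. ] turn z 0.2
   rotvec [-0.05 -0.09  0.16]
-> [84.1 21.5  0.1] turn z 0.2
   rotvec [-0.05 -0.09  0.16]
```

Call:
drive_tool(linear=[[6,0,0],[6,0,0],[7,2,0],[7,2,0],[7,2,0],[7,2,0],[5,1.5,0],[0,0,0],[0,0,0]], rot=[[0,0,0],[0,0,0],[0,0,0],[0,0,0],[0,0,0],[0,0,0],[0,0,0],[0,0,0],[0,0,0]], hand=[10,10,10,10,10,10,10,10,10])

```text
t: 17.45
tcp_pos: [0.5282, -0.0793, 0.1461]
tool_rot: [0.727, 0.686, 0.001, 0.0]
force: [-0.7, -0.3, -0.1]
finger_gap: 0.112
```

```bash
python3 go.py -12.7 19 145 -35;python3 look.py 10
```

```text
t 17.45 tcp tub [-40.2  -2.3] z 146.1 head -34.7 tilt [0.08 0.05] gap 9.6 tip 0.0726 F [-0.7 -0.3 -0.1] q [-0.36  0.65  1.79  0.    0.7  -0.3 ]
-> [33.1 10.5  1.2] turn z 0.3
   rotvec [ 0.08 -0.06  0.25]
top 25 [347.1 183.8] [  49.5 -107. ]
top 18 [368.1 213.5] [ -53.1 -109.8]
scene 34 [266.9 273.6] [-63.2 -89.4]
scene 43 [308.6 295. ] [ 38.7 -88.3]
```

View pics/v10.png

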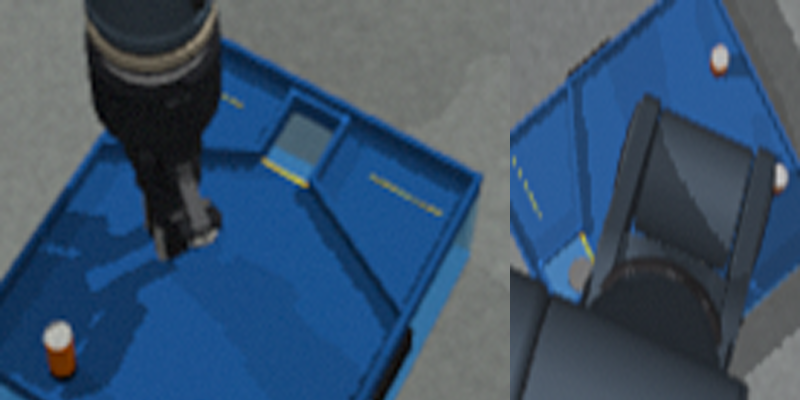

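The cell is nested in front of the fingers at (205,235). I'll carry on to the centre line.

Call:
drive_tool(linear=[[6,2,0.5],[6,2,0],[6,2,0],[6,2,0],[4,1.5,0],[0,0,0],[0,0,0],[0,0,0]], rot=[[0,0,0],[0,0,0],[0,0,0],[0,0,0],[0,0,0],[0,0,0],[0,0,0],[0,0,0]], hand=[10,10,10,10,10,10,10,10])

```text
t: 18.22
tcp_pos: [0.5405, -0.05, 0.1455]
tool_rot: [0.728, 0.686, 0.001, 0.0]
force: [0.3, 0.0, -0.3]
finger_gap: 0.114
```

Call:
drive_tool(linear=[[-8,0,0],[-8,0,0],[0,0,0],[0,0,0],[0,0,0],[0,0,0],[0,0,0],[0,0,0],[0,0,0]], rot=[[0,0,0],[0,0,0],[0,0,0],[0,0,-7],[0,0,-7],[0,0,-7],[0,0,-7],[0,0,-6],[0,0,0]], hand=[10,10,10,10,10,10,10,10,10])

```text
t: 18.97
tcp_pos: [0.5388, -0.0722, 0.1454]
tool_rot: [0.488, 0.873, 0.001, 0.0]
force: [0.0, 0.2, 0.2]
finger_gap: 0.119
```

```bash
python3 go.py 0 -10 145 0;python3 look.py 11
```

```text
t 18.97 tcp tub [-27.4  -1.8] z 145.4 head 0.2 tilt [0.07 0.03] gap 10.1 tip 0.0726 F [0.  0.2 0.2] q [-0.34  0.66  1.76  0.    0.72 -0.89]
-> [-8.3 27.4  0.5] turn z 0.2
   rotvec [0.08 0.01 0.17]
top 24 [347.  183.7] [  49.8 -107. ]
scene 43 [308.6 295. ] [ 38.7 -88.3]
```

Call:
drive_tool(linear=[[-2,5,0],[-2,6,0],[0,6,0],[0,4,0],[0,1,0],[0,0,0],[0,0,0]], rot=[[0,0,0],[0,0,0],[0,0,0],[0,0,0],[0,0,0],[0,0,0],[0,0,0]], hand=[10,10,10,10,10,10,10])

```text
t: 19.65
tcp_pos: [0.563, -0.0635, 0.1455]
tool_rot: [0.493, 0.87, 0.001, 0.001]
force: [-0.0, -0.5, 0.2]
finger_gap: 0.12
```

```bash
python3 go.py 0 59 145 0;python3 look.py 12
```

```text
t 19.65 tcp tub [-2.3 -6.9] z 145.5 head -0.5 tilt [0.15 0.02] gap 10.2 tip 0.0726 F [-0.  -0.5  0.2] q [-0.31  0.68  1.71  0.    0.76 -0.85]
-> [65.9  1.7  0.4] turn z -0.5
   rotvec [ 0.14  0.06 -0.51]
top 25 [347.1 183.8] [  49.5 -107. ]
scene 14 [325.  244.4] [ 4.4 36.2]
scene 44 [308.7 295. ] [ 38.9 -88.2]
```

View pics/v12.png

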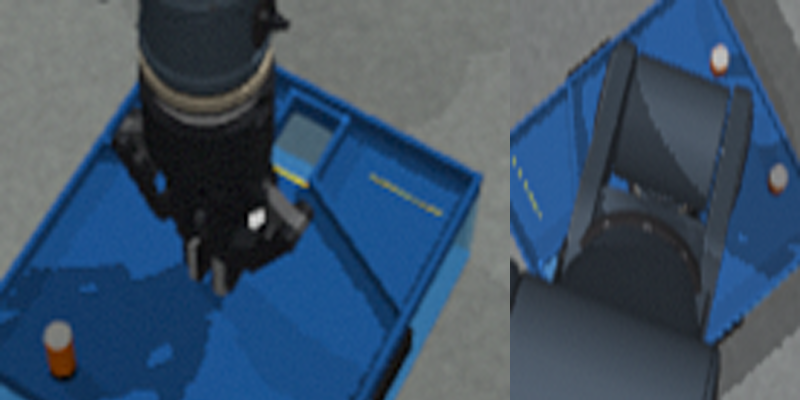

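Call:
drive_tool(linear=[[7,0,0],[8,0,0],[7,0,0],[7,0.5,0],[7,0.5,0],[7,0.5,0],[7,0.5,0],[6,0,0],[3,0,0],[0,0,0],[0,0,0],[0,0,0]], rot=[[0,0,-0.5],[0,0,0],[0,0,0],[0,0,0],[0,0,0],[0,0,0],[0,0,0],[0,0,0],[0,0,0],[0,0,0],[0,0,0],[0,0,0]], hand=[10,10,10,10,10,10,10,10,10,10,10,10])

```text
t: 20.75
tcp_pos: [0.5284, -0.0053, 0.1456]
tool_rot: [0.488, 0.873, 0.0, -0.0]
force: [0.4, 0.4, 0.1]
finger_gap: 0.114
```

```bash
python3 go.py 0 59 145 0
```

```text
t 20.75 tcp tub [-1.4 60.8] z 145.6 head 0.1 tilt [-0.01  0.07] gap 9.7 tip 0.0726 F [0.4 0.4 0.1] q [-0.22  0.65  1.8   0.    0.69 -0.77]
-> [-1.8  1.4  0.6] turn z 0.1
   rotvec [ 0.03 -0.06  0.1 ]
```

Call:
drive_tool(linear=[[-10,0,0],[-10,0,-5],[-5,0,-15],[0,0,-20],[-5,-5,-20],[-10,-15,-10],[-10,-18,0],[-10,-18,0],[-10,-18,0],[-10,-10,0],[0,0,0],[0,0,0],[0,0,0]], rot=[[0,0,0],[0,0,0],[0,0,0],[0,0,0],[0,0,0],[0,0,0],[0,0,0],[0,0,0],[0,0,0],[0,0,0],[0,0,0],[0,0,0],[0,0,0]], hand=[10,10,10,10,10,10,10,10,10,10,10,10,10])

```text
t: 21.83
tcp_pos: [0.5078, -0.1376, 0.2245]
tool_rot: [0.492, 0.87, 0.0, 0.009]
force: [0.3, 1.0, 0.1]
finger_gap: 0.117
```

```bash
python3 go.py 0 59 145 0; python3 look.py 13
```

```text
t 21.83 tcp tub [-88.  -41.3] z 224.5 head -0.4 tilt [ 0.95 -0.48] gap 10.0 tip 0.0726 F [0.3 1.  0.1] q [-0.48  0.51  1.77  0.    0.85 -1.02]
-> [102.3  86.4  78.8] turn z -0.4
   rotvec [ 0.57  0.9  -0.43]
top 24 [347.  183.7] [  49.8 -106.9]
scene 39 [266.6 273.3] [-64.1 -89.1]
scene 41 [308.5 295.1] [ 38.8 -88.7]
```

View pics/v13.png

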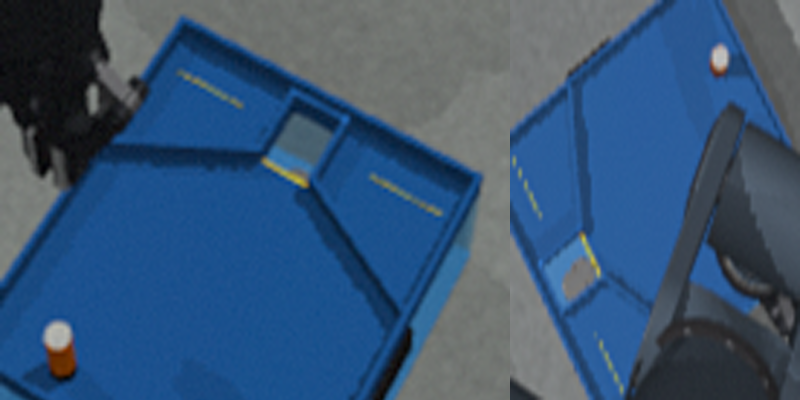

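```bash
python3 - <<'E'
from h import *
a=cv2.imread('pics/s13.png').astype(int); b=cv2.imread('pics/s9.png').astype(int)
p=np.load('tub.npy'); c,s=np.cos(p[2]),np.sin(p[2]); M=np.array([[c,-s],[s,c]])
d=np.abs(a-b).sum(2)[205:245,315:360]; i=np.argwhere(d>40)
for r,q in i: print(q+315,r+205,a[r+205,q+315][::-1],b[r+205,q+315][::-1])
if len(i):
    m=i.mean(0)[::-1]+[315,205]
    for z in (.004,.015,.03,.05,.07): print(z,((atz('scene',m,z)[:2]-p[:2])@M*1e3).round(1))
a=cv2.imread('pics/t13.png'); cv2.imwrite('pics/ch.png',cv2.resize(a[215:255,275:315],None,fx=10,fy=10,interpolation=cv2.INTER_CUBIC))
g=[r for r in cams.spot_point('cell1','top')]; print([(round(r['score'],2),np.round(r['at'],1)) for r in g])
# brown blob in top chute
h=cv2.cvtColor(a,cv2.COLOR_BGR2HSV); mk=np.argwhere((h[225:250,282:305,1]<70))+[225,282]
for z in (.012,.02,.03): print(z,[((atz('top',q,z)[:2]-p[:2])@M*1e3).round(0) for q in (mk.min(0)[::-1],mk.max(0)[::-1],mk.mean(0)[::-1])],len(mk))
E
```

```text
335 232 [ 87 112 137] [ 62 119 168]
336 232 [ 87 105 123] [ 53 115 172]
337 232 [ 86 104 122] [ 58 117 173]
338 232 [ 87 107 131] [ 57 118 172]
339 232 [ 82 117 153] [ 62 121 174]
335 233 [148 141  69] [128 150 129]
336 233 [137 129  84] [108 140 149]
337 233 [117 113  96] [ 73 124 162]
338 233 [102 100 100] [ 52 115 173]
339 233 [103 104 104] [ 53 116 172]
340 233 [ 83 105 129] [ 53 114 169]
337 234 [167 159  65] [152 162 111]
338 234 [145 139  84] [124 146 147]
339 234 [119 115  96] [ 75 126 165]
340 234 [ 82  93 113] [ 41 100 156]
339 235 [151 140  66] [135 147 117]
340 235 [97 89 78] [ 81  92 112]
0.004 [-11.1 123.4]
0.015 [ -7.3 116.4]
0.03 [ -2.3 106.9]
0.05 [ 4.5 94.1]
0.07 [11.2 81.4]
[(0.57, array([296. , 242.4])), (0.43, array([299.6, 237.5])), (0.23, array([440.2, 268.6]))]
0.012 [array([ 53., 113.]), array([-33.,  93.]), array([  3., 106.])] 121
0.02 [array([ 52., 113.]), array([-34.,  93.]), array([  2., 106.])] 121
0.03 [array([ 50., 114.]), array([-35.,  94.]), array([  1., 106.])] 121
```

```bash
python3 - <<'E'
from h import *
save('scene','sf'); a=cv2.imread('pics/sf.png').astype(int); b=cv2.imread('pics/s0.png').astype(int)
d=np.abs(a-b).sum(2)>90
for n,(x0,y0,x1,y1) in dict(loggers=(135,255,195,355),driver=(95,260,132,335),beaker=(436,150,475,200),bottle=(470,172,515,240)).items(): print(n,d[y0:y1,x0:x1].sum())
print(manip.sense()['t'],np.abs(manip.sense()['qd']).max()); print(order.sign_off())
E
```

```text
loggers 1853
driver 1154
beaker 0
bottle 0
22.0333 0.004328592262395842
the job is handed in; nothing more can be done
None
```

```bash
python3 - <<'E'
import cv2,numpy as np
for f in ('s0','sf'):
    im=cv2.imread(f'pics/{f}.png'); h=cv2.cvtColor(im,cv2.COLOR_BGR2HSV)
    red=((h[...,1]>180)&((h[...,0]<6)|(h[...,0]>174)))[255:310,90:135]; wh=((h[...,2]>120)&(h[...,1]<25))[255:355,135:195]
    org=((h[...,1]>150)&(abs(h[...,0].astype(int)-17)<8))[255:355,135:195]
    for m in (red,org,wh): print(f,m.sum(),np.argwhere(m).mean(0).round(1) if m.any() else None)
E
```

```text
s0 368 [29.1 20.1]
s0 160 [48.1 23.2]
s0 2705 [45.1 30.9]
sf 366 [28.9 19.9]
sf 162 [48.1 23.1]
sf 2957 [41.2 30.9]
```

I swept all three coin cells one at a time through the gate and over the edge into the tub, and handed the job in at t ≈ 22 s. The order was middle, then left, then right as seen from the gate. I held the fingers 10 mm apart as a cradle and only slid the cells.

- **Gate and tub:** I saw the gate and lip empty before the second and third final pushes, and again at the end. In the last picture no coin cell is left on the tray. Cells are visible at the bottom of the chute; they overlap, so I could not count all three separately. A sight line on the top one puts it about 20–35 mm above the bench, below the 45 mm limit.
- **Orange cells:** both were still upright at the same scene-camera pixel positions (within about 0.3 px).
- **Bench objects:** the beaker and wash bottle areas of the picture did not change. The logger and screwdriver areas failed a plain difference check, which I read as the arm's shadow. I checked their colours after hand-in: the screwdriver's red and the loggers' orange patches had moved no more than 0.2 px. The white-pixel count differed, which also fits a shadow.
- **Forces:** wrist force readings, taken at the end of each move, stayed at about 1.3 N or less on each axis.
- **Tub fit:** its corners disagreed by up to 3 mm, which the gate clearance allowed for.

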